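Swap the stamps and hold the right one on the form

ROBOT

A 6-joint arm with a two-finger parallel gripper is mounted at the origin on a cart in front of the work surface, level with it; the furniture and walls round the work are solid. World frame = base frame: x ahead of the robot, y to its left, z up, the work surface at z = 0. Lengths are in m, angles in rad, forces in N, time in s.
With the tool pointing down it reaches from about 0.3 to 0.875 m from the base axis. Payload 6.4 kg.
Tool frame: the origin (TCP) lies at the very end of the fingers, on their centre line; the grasp point (between the pads) lies 19 mm behind it; z points along the fingers, y is the line along which they close (so a half turn about z gives the same grasp; the last joint's range is limited). The gripper opens to 85 mm and grips with 20 to 120 N. Pads are 22 mm wide; open, the fingers measure 114 mm over their backs; the gripper's body (76 mm by 85 mm) begins 54 mm behind the grasp point. The pads swing forward as they close: fully open they stand 13 mm farther back than shut.
Start: joints at [-1.428, 0.181, 1.607, -0, 1.354, -0.206], TCP at [0.197, -0.54, 0.231] pointing down, gripper open.
Joint ranges: [-2.99, 2.99], [-0.89, 2.07], [0.3, 2.58], [-1.14, 4.28], [0, 2.63], [-3.12, 3.12]. Speed limits (rad/s): [2.57, 2.57, 3.01, 3.14, 3.14, 3.14].

INTERFACE

Orientations are given as a unit quaternion [w, x, y, z].
In Python, from bench import telemetry, camera, ctrl, spotter gives the robot as it stands.
- The arm moves only by the tool send_rows, never from a script. Its argument "series" is a list of rows, each a list of 3 entries, a list of its own where there are three numbers: the turn, a rotation vector about the world's x, y, z in degrees, then the shift along the world's x, y, z in mm, then the closure, from -1 (fully open) to 1 (shut), so that 0 is half open. In form: [[[rx, ry, rz], [dx, dy, dz], gripper], ...]. A call has 1 to 10 rows; each row is the pose to reach, as a shift and turn from the pose commanded when the call began; what a row does not reach only later rows make up. A row lasts 1/8 s, in which the tool goes at most 62.5 mm and 10.7 degrees, less where a joint would pass 70% of its speed; a pose out of reach is approached as far as the arm can. A call with a gripper value outside its range is refused whole. The fingers move at their own pace and stop on an object; the grip force is fixed at half the most. Time passes only in rows, so rows that repeat a pose let the fingers close. It gives the time, the measured TCP pose, the force, the opening and the grip force at its end, in the units of the state.
- telemetry.get_obs(): the state, without advancing time (a new reading comes with each control period).
- camera(name): name is "scene" or "top" or "wrist"; returns a dict with "pixels" (420x560x3 uint8, red, green, blue), "camera_matrix" (3x3 intrinsics, pixels), "dist_coeffs" ([k1, k2, p1, p2, k3] as OpenCV has them; the pictures are not rectified), "xyz" and "orientation" of the camera in the world. Camera axes: x right, y up, looking along -z (the intrinsics and any distortion apply to the point x, -y, -z); pixel columns grow to the right and rows downward; lengths in m; the calibration is good to about 2 mm. A picture is of the moment at which its call begins. There is no depth.
- ctrl.hand_in(): hands the job in; it is judged then, once.
Trained networks look in the newest picture that a camera, given by its name, has taken for a name from the list of things; names that differ only in an ending like _2 or _b are one class to them, and where a whole thing is asked for, a point or a joint stands for the part that bears it (a point fixed in the world has none). Each returns a list of dicts, best first, with "conf" (0 to 1); they miss things now and then, are a little off and sometimes report something else, mostly with a low value. They report only what shows in the picture. A call takes as long as a camera call. They do not tell look-alikes from the thing itself.
- spotter.boxes_of(thing, camera): "xyz" ([x, y, z] in m, in world coordinates, good to about 4 mm: the middle of the surface that is visible of it).
- spotter.landmark_of(thing, camera): "xyz" ([x, y, z] in m, in world coordinates, good to about 4 mm: a listed point, or the origin of a listed thing).
The state is a dict: "time_s": time; "q": joint angles; "dq": joint speeds; "joint_efforts": joint torques, N m; "eef_pos": TCP position; "eef_rot": TCP orientation; "wrist_force": force on the tool from outside, world axes, zero at the start; "torque": the same for the moment, N m; "opening": opening from 0.0 (shut) to 1.0 (fully open); "grasp_force": force on a finger pad.
Only numpy, scipy, OpenCV 4.12 (cv2) and the standard library are available. Lean on these libraries where they do the work, as an engineer would, in place of code of your own. Each camera call takes 0.05 s, during which the arm holds its last target. There are 200 camera calls.

TASK

The white-knobbed stamp was left standing on the red frame of the form, and the brown block stamp that is needed there is in the stand: swap them. First stand the knobbed stamp upright in the stand's pocket and let it go; then set the block upright inside the red frame, lengthwise and parallel to it, touching the form nowhere else with it, and press it down lightly with about 6 N (the board gives a few millimetres), never hard. Finish while still gripping the block and pressing it there; leave everything else on the desk alone.

Things in the scene. Friction and masses are not known exactly. Their poses are not given: they have to be found in the camera images.
- stamp_board: Sprung stamping board fixed to the desk, to the robot's left or right: black tray 140 (x) x 190 (y) x 12 mm; origin at the centre of its underside, z up. In it rides a grey plate 128 x 178 mm with a paper form on its flat top, 20 mm above the desk when unloaded. A steel clip bar, 10 mm wide, up to 4.5 mm above the plate, lies along its +y edge (centred at y = +81 mm).
- form_plate (a joint): How far the board's plate is pressed straight down, m: 0 unloaded, 0.007 at its stop. It begins to move at about 0.9 N and then gives about 1 mm for each 1.2 N (about 9.3 N at the stop; beyond that the board is rigid). It springs back.
- frame_centre (a point): Centre of the red rectangular frame printed on the form, on the plate's top (board x = +28 mm, y = -36 mm, 20 mm above the desk; moves down with the plate). z up, x and y parallel to the board's. The frame's inside is 34 mm along x and 66 mm along y, its line 1.6 mm wide, flat print.
- stamp_stand: Dark wooden stamp stand fixed to the desk, foot 84 (x) x 62 (y) mm, one open pocket 62 (x) x 40 (y) mm inside, walls 5 mm thick whose tops are 14 mm above the desk; origin at the centre of its underside, z up. The bare desk midway between stand and board, round x = 0.50 m, y = 0, is always free for parking a stamp.
- pocket (a point): Centre of the floor of the stand's pocket, 4 mm above the desk; axes as the stand's.
- block_stamp: Brown wooden block stamp, loose, about 50 g, 52 (x) x 21 (y) x 72 (z) mm, a plain box; origin at the centre of its underside (the rubber face), z up. Stands in the stand's pocket at the start, its long x side roughly along the pocket's x. Its long side belongs along the frame's y, either way round.
- knob_stamp: Stamp with a white handle, loose, about 50 g: square foot 30 x 30 x 10 mm, stem 16 mm across up to 61 mm, round knob 28 mm across from 61 to 90 mm; origin at the centre of its underside, z up. Stands on the form's red frame at the start. Any turn about the vertical will do in the stand.
- remote: Bystander, loose: pale air-conditioner remote control, 184x49x22 mm, lying; origin at the centre of its underside. Leave it alone.
- pad_tin: Bystander, loose: closed cream and red stamp-pad tin, 72x101x14 mm; origin at the centre of its underside. Leave it alone.
- pad_white: Bystander, loose: closed white stamp pad, 71x106x15 mm; origin at the centre of its underside. Leave it alone.
- glue: Bystander, loose: glue stick with green cap, 24 mm across, 82 mm high, standing; origin at the centre of its underside. Leave it alone.
- ink_carton: Bystander, loose: small green and white carton, 40x34x86 mm, standing; origin at the centre of its underside. Leave it alone.
- gift_box: Bystander, loose: white gift box, 66x94x62 mm; origin at the centre of its underside. Leave it alone.
- ink_tube: Bystander, loose: white ink tube, 31x104x17 mm, lying; origin at the centre of its underside. Leave it alone.
- shears: Bystander, loose: black scissors, 70x139x11 mm, lying; origin at the centre of its underside. Leave it alone.
Not all that is in view belongs to the job. There is more than one size of the block_stamp; the one meant has the size given above.

How it is judged:
By the outcome, as a careful person would: the job done as asked, in the order asked, and still so for the second after the job is handed in, while the arm keeps its last pose, push and grip.
It also fails if it takes over 72 s, if anything falls off the work surface, if the arm or the gripper's body presses on something with over 40 N, if the wrist force passes 120 N, or if a joint passes its speed limit or range.

## Working session

There is one attempt and no reset: what is moved stays moved. The work goes in short steps, Python scripts to look and compute and a tool call to move; the robot and the scene stay as the last step left them, time stands still between calls to the robot, and variables do not carry over. Pictures are saved under pics/ and viewed, at most 10 in all, crops included, and the job is handed in when it is done.

Besides the shell and the picture viewer there is one more tool, called after "Request:" as a command line: name --argument value ..., lists and objects as JSON in quotes. send_rows: Moves the arm, as the interface text tells. Its arguments: {"type":"object","properties":{"series":{"type":"array","items":{"type":"array"}}},"required":["series"]}

```bash
ls; mkdir -p pics; cat > h.py <<'E'
import numpy as np, cv2
from scipy.spatial.transform import Rotation as R
from bench import telemetry, camera, ctrl, spotter
def cam(n):
    c=camera(n); K=np.array(c["camera_matrix"]); D=np.array(c["dist_coeffs"]); t=np.array(c["xyz"])
    o=np.array(c["orientation"]); M=(R.from_quat(o[[1,2,3,0]]).as_matrix() if o.size==4 else o.reshape(3,3))
    M=M@np.diag([1,-1,-1]) # cv camera axes -> world
    return dict(img=c["pixels"],K=K,D=D,t=t,M=M)
def ray(c,uv,z):
    p=cv2.undistortPoints(np.array(uv,float).reshape(-1,1,2),c["K"],c["D"]).reshape(-1,2)
    d=np.c_[p,np.ones(len(p))]@c["M"].T
    return c["t"]+d*((z-c["t"][2])/d[:,2])[:,None]
def proj(c,X):
    X=np.array(X,float).reshape(-1,3)
    return cv2.projectPoints(X,cv2.Rodrigues(c["M"].T)[0],-c["M"].T@c["t"],c["K"],c["D"])[0].reshape(-1,2)
def save(img,f): cv2.imwrite(f,cv2.cvtColor(np.ascontiguousarray(img),cv2.COLOR_RGB2BGR))
E
cat > a.py <<'E'
from h import *
np.set_printoptions(precision=4,suppress=True)
for n in ["top","scene"]:
    c=cam(n); save(c["img"],f"pics/{n}1.png"); print(n,c["t"])
    for th in ["stamp_board","frame_centre","stamp_stand","pocket","block_stamp","knob_stamp"]:
        for d in spotter.landmark_of(th,n)[:4]: print(th,round(d["conf"],2),np.array(d["xyz"]),proj(c,d["xyz"])[0].round())
o=telemetry.get_obs(); print(o["eef_pos"],o["eef_rot"],o["opening"])
E
python3 a.py
```

```text
pics
top [0.5272 0.0279 1.5061]
stamp_board 0.82 [ 0.5154 -0.2335 -0.0002] [363. 240.]
frame_centre 0.75 [ 0.5444 -0.2721  0.0228] [377. 230.]
frame_centre 0.51 [ 0.4727 -0.4591  0.0024] [435. 253.]
frame_centre 0.23 [ 0.779  -0.0821  0.0052] [314. 156.]
stamp_stand 0.61 [ 0.5117  0.2321 -0.0013] [214. 242.]
stamp_stand 0.24 [0.5336 0.4812 0.0021] [135. 235.]
pocket 0.84 [0.5147 0.2227 0.0024] [217. 241.]
pocket 0.74 [ 0.5421 -0.27    0.0232] [376. 231.]
pocket 0.74 [ 0.5462 -0.2705  0.0162] [376. 230.]
block_stamp 0.74 [ 0.5432 -0.2734  0.0228] [377. 231.]
block_stamp 0.5 [ 0.4844  0.1324 -0.002 ] [246. 250.]
knob_stamp 0.5 [ 0.5458 -0.2688  0.0169] [375. 230.]
scene [-0.0903  1.0912  0.6201]
stamp_board 0.78 [ 0.5148 -0.2326 -0.0015] [348. 207.]
frame_centre 0.95 [ 0.5441 -0.2726  0.0218] [346. 195.]
stamp_stand 0.67 [0.5086 0.2288 0.0019] [271. 265.]
pocket 0.88 [0.511  0.2293 0.0002] [270. 265.]
block_stamp 0.71 [ 0.4829  0.133  -0.001 ] [299. 254.]
block_stamp 0.57 [0.5096 0.2206 0.0013] [273. 264.]
[ 0.1965 -0.5404  0.2313] [-0.      0.9848  0.1735 -0.    ] 0.998832560925856
```

View pics/top1.png

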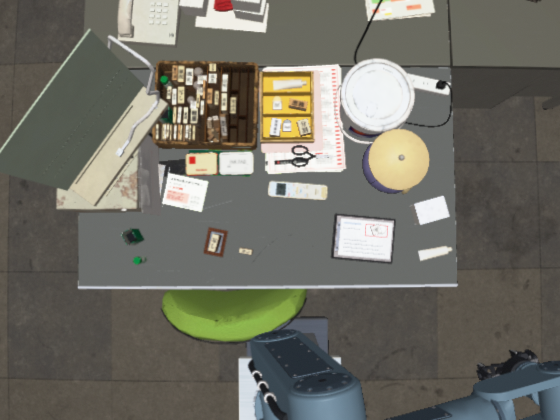

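View pics/scene1.png

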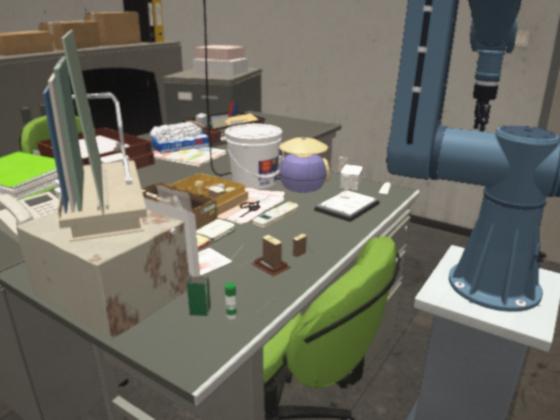

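The top view shows the board at (363,240) with the knobbed stamp on the frame at (377,230), and the stand at (215,242) with a block in it. A smaller block lookalike stands on the desk at (246,251), and there are more stamps in the crates at (195,105) and (290,105). I choose the block inside the stand and will check it close up. First I take the wrist camera over the board.

Request:
send_rows --series '[[[0,0,0],[40,30,50],-1],[[0,0,0],[90,60,90],-1],[[0,0,0],[140,90,110],-1],[[0,0,0],[180,120,110],-1],[[0,0,0],[220,150,110],-1],[[0,0,0],[260,190,110],-1],[[0,0,0],[290,230,110],-1],[[0,0,0],[300,270,110],-1],[[0,0,0],[300,270,110],-1],[[0,0,0],[300,270,110],-1]]'

```text
time_s: 1.95
eef_pos: [0.4965, -0.2707, 0.3414]
eef_rot: [0.0, 0.985, 0.174, -0.0]
wrist_force: [0.2, 0.3, -0.1]
opening: 1.0
grasp_force: 0.0
```

```bash
cat > b.py <<'E'
from h import *
import sys
np.set_printoptions(precision=4,suppress=True)
c=cam("wrist"); save(cv2.resize(c["img"],None,fx=1.4,fy=1.4),f"pics/{sys.argv[1]}.png"); print(c["t"],c["M"][:,2])
for th in sys.argv[2:]:
    for d in spotter.landmark_of(th,"wrist")[:3]: print(th,round(d["conf"],2),np.array(d["xyz"]),proj(c,d["xyz"])[0].round())
o=telemetry.get_obs(); print(o["time_s"],o["eef_pos"],R.from_quat(np.array(o["eef_rot"])[[1,2,3,0]]).as_matrix(),o["opening"])
np.savez("last.npz",**c)
E
python3 b.py w1 stamp_board frame_centre knob_stamp
```

```text
[ 0.5647 -0.2454  0.4841] [-0.2677 -0.0978 -0.9585]
stamp_board 0.86 [ 0.5157 -0.2372  0.002 ] [260. 137.]
frame_centre 0.9 [ 0.539  -0.2701  0.0205] [289. 131.]
knob_stamp 0.61 [ 0.5461 -0.2638  0.022 ] [286. 124.]
2.15 [ 0.4961 -0.2715  0.3412] [[ 0.9404  0.3402 -0.0002]
 [ 0.3402 -0.9404 -0.    ]
 [-0.0002 -0.     -1.    ]] 0.9972049361767764
```

View pics/w1.png

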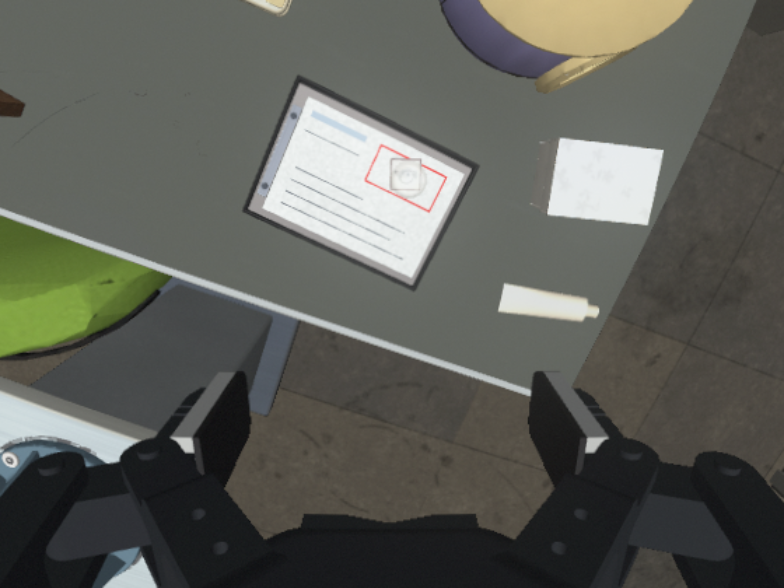

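The wrist view shows the frame with corners near (381,146), (447,178), (431,211), (366,180), and the knobbed stamp's foot at about (405,174). I enlarge this and measure it.

```bash
cat > c.py <<'E'
from h import *
np.set_printoptions(precision=4,suppress=True)
c=dict(np.load("last.npz")); im=c["img"]
P=ray(c,np.array([(300,76),(478,166),(415,289),(245,211)])/1.4,.012)
print("tray",P,P.mean(0)); e=P[2]-P[1]+P[3]-P[0]; print("yaw tray",np.degrees(np.arctan2((P[0]-P[1])[0],-(P[0]-P[1])[1])), np.linalg.norm(P-np.roll(P,1,0),axis=1))
hsv=cv2.cvtColor(im,cv2.COLOR_RGB2HSV); m=((hsv[...,1]>60)&((hsv[...,0]<8)|(hsv[...,0]>172))&(hsv[...,2]>120)).astype(np.uint8)
m[:, :255]=0; m[:,330:]=0; m[:95]=0; m[160:]=0
ys,xs=np.nonzero(m); W=ray(c,np.c_[xs,ys],.020)
r=cv2.minAreaRect((W[:,:2]*1000).astype(np.float32)); print("red",len(xs),r,cv2.boxPoints(r))
save(cv2.resize(im[90:160,240:340],None,fx=8,fy=8,interpolation=cv2.INTER_CUBIC),"pics/w1c.png")
E
python3 c.py
```

```text
tray [[ 0.5972 -0.147   0.012 ]
 [ 0.5779 -0.3313  0.012 ]
 [ 0.4428 -0.3182  0.012 ]
 [ 0.4604 -0.1332  0.012 ]] [ 0.5196 -0.2324  0.012 ]
yaw tray 174.01116487216117 [0.1375 0.1853 0.1357 0.1858]
red 201 ((543.289306640625, -269.443359375), (69.2004623413086, 37.543792724609375), 84.31977844238281) [[ 521.1849 -302.0157]
 [ 558.5444 -305.7317]
 [ 565.3937 -236.871 ]
 [ 528.0342 -233.1551]]
```

View pics/w1c.png

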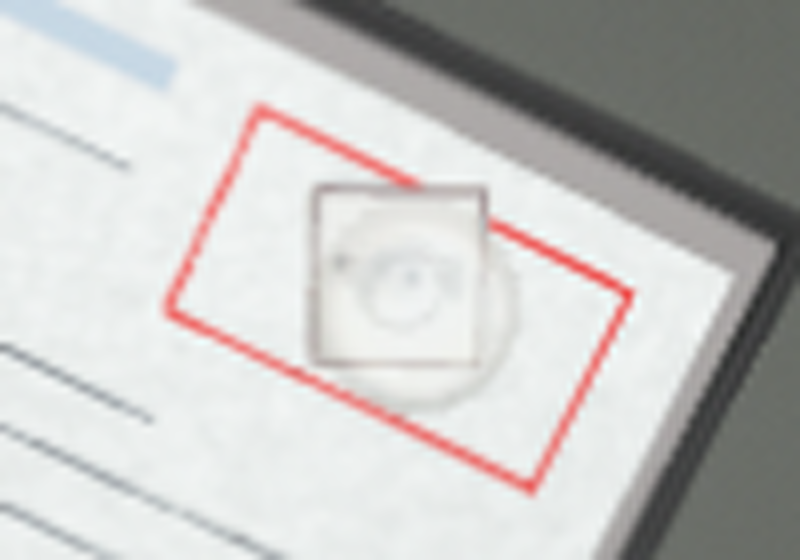

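The crop shows the stamp's foot at crop pixel (398,275), which is (290,124) in the image, sitting over the frame's upper line. The frame measures 37.5 x 69.2 mm outside, as it should, with its centre at (543.3, -269.4) mm and a yaw of about -5.7°. Next I go over the stand.

Request:
send_rows --series '[[[0,0,0],[5,40,0],-1],[[0,0,0],[10,90,0],-1],[[0,0,0],[15,145,0],-1],[[0,0,0],[20,200,0],-1],[[0,0,0],[25,255,0],-1],[[0,0,0],[30,310,0],-1],[[0,0,0],[30,365,-10],-1],[[0,0,0],[30,420,-30],-1],[[0,0,0],[30,470,-50],-1],[[0,0,0],[30,490,-60],-1]]'

```text
time_s: 3.4
eef_pos: [0.526, 0.2212, 0.2799]
eef_rot: [-0.0, 0.985, 0.174, -0.001]
wrist_force: [-1.0, -1.1, -0.4]
opening: 0.999
grasp_force: 0.0
```

Request:
send_rows --series '[[[0,0,0],[0,0,0],-1],[[0,0,0],[0,0,0],-1]]'

```text
time_s: 3.65
eef_pos: [0.5273, 0.2182, 0.282]
eef_rot: [0.0, 0.985, 0.173, 0.0]
wrist_force: [0.2, -0.5, 0.1]
opening: 1.003
grasp_force: 0.0
```

```bash
python3 b.py w2 stamp_stand pocket block_stamp
```

```text
[0.5954 0.2433 0.4248] [-0.267  -0.0972 -0.9588]
stamp_stand 0.82 [0.5124 0.228  0.0047] [266. 175.]
pocket 0.94 [0.5123 0.2305 0.0004] [265. 174.]
block_stamp 0.75 [0.5063 0.2231 0.0037] [269. 181.]
block_stamp 0.73 [0.5118 0.2266 0.0014] [267. 175.]
block_stamp 0.58 [ 0.488   0.1356 -0.0034] [327. 215.]
3.85 [0.5272 0.2184 0.2821] [[ 0.9404  0.34    0.0013]
 [ 0.34   -0.9404  0.0001]
 [ 0.0012  0.0004 -1.    ]] 1.0037443285095697
```

View pics/w2.png

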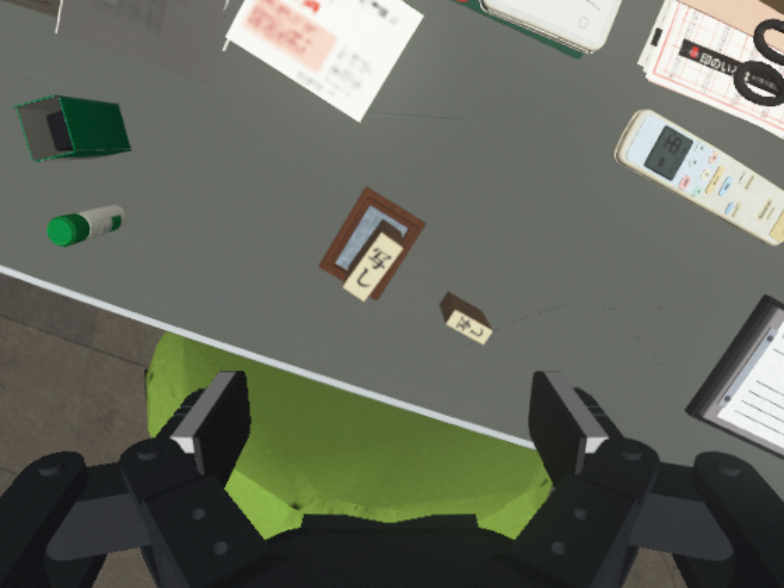

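The candidates for the block are the one in the stand, with its top at (375,266), and the smaller lookalike on the desk at (466,318). I choose the one in the stand and check its size in a close crop.

```bash
python3 - <<'E'
from h import *
c=dict(np.load("last.npz"))
save(cv2.resize(c["img"][130:220,220:340],None,fx=6.6,fy=6.6,interpolation=cv2.INTER_CUBIC),"pics/w2c.png")
E
```

```text
(no output)
```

View pics/w2c.png

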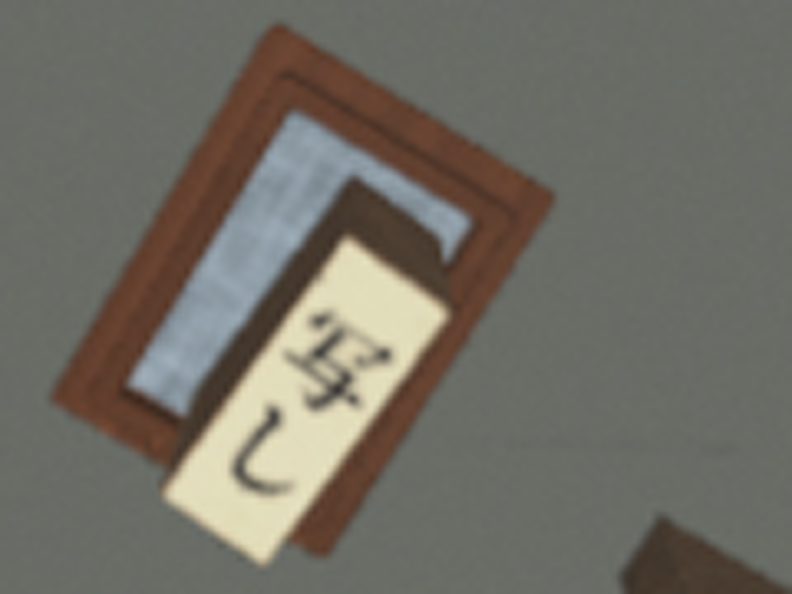

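The crop shows the block's top with corners at (345,233), (450,312), (265,566), (162,492) and the stand's foot with corners at (278,22), (555,195), (325,558), (52,398).

```bash
python3 - <<'E'
from h import *
np.set_printoptions(precision=1,suppress=True)
c=dict(np.load("last.npz"))
def f(name,p,z):
    P=ray(c,np.array(p)/6.6+[220,130],z)*1000; r=cv2.minAreaRect(P[:,:2].astype(np.float32)); print(name,P.mean(0),[ (round(np.linalg.norm(P[i]-P[i-1]),1),round(np.degrees(np.arctan2(*(P[i]-P[i-1])[[1,0]])),1)) for i in range(4)])
f("block",[(345,233),(450,312),(265,566),(162,492)],.076)
for z in (.0,.004): f("foot",[(278,22),(555,195),(325,558),(52,398)],z)
P=ray(c,np.array([(292,108),(475,218),(128,385)])/6.6+[220,130],.004)*1000; print("floor",P,np.linalg.norm(P[0]-P[1]),np.linalg.norm(P[0]-P[2]),(P[1]+P[2])/2)
E
cat > k.py <<'E'
from h import *
c=cam("wrist")
E
python3 - <<'E'
# camera pose for w1 knob: recompute from stored numbers
import sys; sys.path.insert(0,'.')
from h import *
c=dict(np.load('last.npz')); c["t"]=np.array([.5647,-.2454,.4841])
p=np.array([(312,185),(490,187),(475,365),(312,362)])/8+[240,90]
P=ray(c,p,.030)*1000; print("knob foot",P.round(1),P.mean(0).round(1),[round(np.linalg.norm(P[i]-P[i-1]),1) for i in range(4)])
print("knob centre",(ray(c,[[240+432/8,90+304/8]],.0955)*1000).round(1))
E
```

```text
block [510.5 225.4  76. ] [(np.float64(50.9), np.float64(-15.3)), (np.float64(20.5), np.float64(-107.4)), (np.float64(50.9), np.float64(164.6)), (np.float64(20.4), np.float64(72.6))]
foot [511.1 228.8   0. ] [(np.float64(83.7), np.float64(-12.0)), (np.float64(60.6), np.float64(-101.9)), (np.float64(83.6), np.float64(168.5)), (np.float64(61.4), np.float64(78.2))]
foot [511.9 228.9   4. ] [(np.float64(82.9), np.float64(-12.0)), (np.float64(60.0), np.float64(-101.9)), (np.float64(82.8), np.float64(168.5)), (np.float64(60.8), np.float64(78.2))]
floor [[544.8 242.3   4. ]
 [537.1 203.6   4. ]
 [484.9 254.3   4. ]] 39.473787651528426 61.097432632465534 [511.  228.9   4. ]
knob foot [[ 556.4 -250.2   30. ]
 [ 565.9 -277.    30. ]
 [ 538.7 -284.8   30. ]
 [ 530.1 -259.8   30. ]] [ 547.8 -268.    30. ] [np.float64(28.0), np.float64(28.4), np.float64(28.2), np.float64(26.5)]
knob centre [[ 548.2 -270.6   95.5]]
```

Request:
send_rows --series '[[[0,0,-9],[-6,2,-30],-0.5],[[0,0,-18],[-12,5,-70],-0.4],[[0,0,-27],[-16,6,-110],-0.2],[[0,0,-35.4],[-16,6,-140],-0.2],[[0,0,-35.4],[-16,6,-165],-0.2],[[0,0,-35.4],[-16,6,-180],-0.2],[[0,0,-35.4],[-16,6,-180],-0.2]]'

```text
time_s: 4.72
eef_pos: [0.5101, 0.2251, 0.1006]
eef_rot: [0.0, 0.991, -0.134, -0.001]
wrist_force: [-0.2, 0.1, 0.5]
opening: 0.601
grasp_force: 0.0
```

```bash
cat >> b.py <<'E'
print("q",np.degrees(o["q"]).round(1),o["wrist_force"])
E
python3 b.py w3
```

```text
[0.5804 0.206  0.2433] [-0.2763  0.0766 -0.958 ]
4.775 [0.5109 0.2254 0.1017] [[ 0.9639 -0.2661  0.0002]
 [-0.2661 -0.9639  0.    ]
 [ 0.0002 -0.0001 -1.    ]] 0.6003076034642475
q [ 11.6  17.  100.3  -0.   62.7 117.1] [-0.6597  0.6089  0.5608]
```

View pics/w3.png

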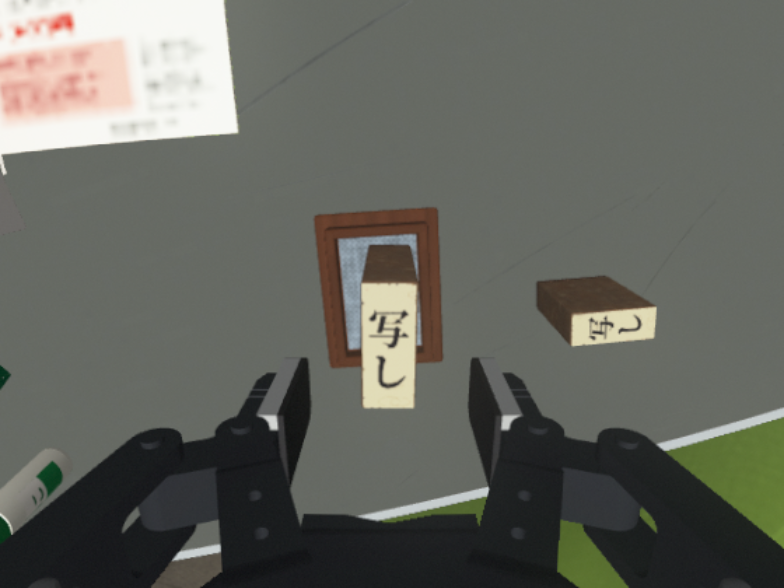

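The block's top at (388,345) is centred between the fingers, square to them, and the pocket's free strip shows beside it. I go down, grip and lift.

Request:
send_rows --series '[[[0,0,0],[0,0,-25],-0.2],[[0,0,0],[0,0,-50],-0.2],[[0,0,0],[0,0,-67],-0.2],[[0,0,0],[0,0,-67],0.2],[[0,0,0],[0,0,-67],1],[[0,0,0],[0,0,-67],1],[[0,0,0],[0,0,-67],1],[[0,0,0],[0,0,-67],1],[[0,0,0],[0,0,-67],1]]'

```text
time_s: 5.9
eef_pos: [0.5113, 0.2258, 0.0353]
eef_rot: [-0.0, 0.991, -0.134, 0.001]
wrist_force: [-0.7, -0.1, 6.4]
opening: 0.236
grasp_force: 59.0
```

Request:
send_rows --series '[[[0,0,0],[0,0,10],1],[[0,0,0],[0,0,30],1],[[0,0,0],[0,0,60],1],[[0,0,0],[0,0,95],1],[[0,0,0],[-2,-30,110],1],[[0,0,0],[-5,-75,110],1],[[0,0,0],[-8,-125,110],1],[[0,0,0],[-10,-175,110],1],[[0,0,0],[-11,-215,90],1],[[0,0,0],[-11,-226,60],1]]'

```text
time_s: 7.15
eef_pos: [0.5006, -0.003, 0.0952]
eef_rot: [0.0, 0.991, -0.135, 0.002]
wrist_force: [0.6, -0.0, 0.1]
opening: 0.236
grasp_force: 58.8
```

Request:
send_rows --series '[[[0,0,0],[0,0,-25],1],[[0,0,0],[0,0,-45],1],[[0,0,0],[0,0,-56],1],[[0,0,0],[0,0,-60],1],[[0,0,0],[0,0,-61],1],[[0,0,0],[0,0,-62],1],[[0,0,0],[0,0,-62],1]]'

```text
time_s: 8.02
eef_pos: [0.4999, -0.0004, 0.0328]
eef_rot: [0.0, 0.991, -0.134, 0.0]
wrist_force: [-0.1, -0.1, -0.3]
opening: 0.243
grasp_force: 58.8
```

Request:
send_rows --series '[[[0,0,0],[0,0,-1],1],[[0,0,0],[0,0,-1.5],1],[[0,0,0],[0,0,-1.5],1]]'

```text
time_s: 8.4
eef_pos: [0.4998, -0.0004, 0.0313]
eef_rot: [0.0, 0.991, -0.134, 0.0]
wrist_force: [-2.5, 0.3, 6.2]
opening: 0.238
grasp_force: 59.4
```

Request:
send_rows --series '[[[0,0,0],[0,0,0],0],[[0,0,0],[0,0,0],-0.2],[[0,0,0],[0,0,0],-0.2],[[0,0,0],[0,0,25],-0.2],[[0,0,0],[0,0,70],-0.2],[[0,0,0],[0,0,110],-0.2],[[0,0,9],[5,-30,120],-0.2],[[0,0,18],[15,-80,120],-0.2],[[0,0,27],[25,-130,120],-0.2],[[0,0,35.4],[35,-180,120],-0.2]]'

```text
time_s: 9.65
eef_pos: [0.5347, -0.1819, 0.1508]
eef_rot: [0.0, 0.984, 0.176, 0.0]
wrist_force: [-0.8, 1.1, -0.0]
opening: 0.6
grasp_force: 0.0
```

Request:
send_rows --series '[[[0,0,0],[8,-50,0],-0.2],[[0,0,0],[13,-85,0],-0.2],[[0,0,0],[13,-89,0],-0.2],[[0,0,0],[13,-89,0],-0.2]]'

```text
time_s: 10.15
eef_pos: [0.5471, -0.2688, 0.1503]
eef_rot: [-0.001, 0.985, 0.173, -0.0]
wrist_force: [0.2, -0.4, 0.4]
opening: 0.603
grasp_force: 0.0
```

```bash
python3 b.py w4 knob_stamp
```

```text
[ 0.6155 -0.2439  0.293 ] [-0.2686 -0.096  -0.9585]
knob_stamp 0.9 [ 0.5454 -0.265   0.0197] [273. 197.]
10.25 [ 0.5473 -0.268   0.1505] [[ 0.9394  0.3427 -0.0006]
 [ 0.3427 -0.9394  0.0008]
 [-0.0003 -0.001  -1.    ]] 0.5974366497786376
q [-37.2  19.3  90.9   0.   69.9  32.7] [ 0.181  -0.2363  0.092 ]
```

View pics/w4.png

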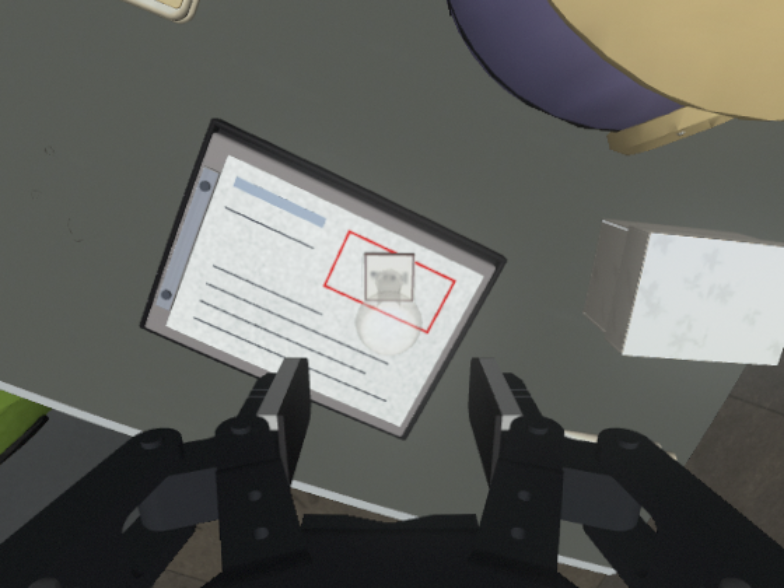

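The knob at (389,325) and the foot at (389,277) are centred between the fingers, with the foot square to the tool. I check the position along the fingers' width in the same frame.

```bash
python3 - <<'E'
from h import *
c=dict(np.load("last.npz"))
print((ray(c,[[277.9,232.1]],.0955)*1000).round(1),(ray(c,[[277.9,197.9]],.030)*1000).round(1))
E
```

```text
[[ 545.2 -269.1   95.5]] [[ 548.9 -267.7   30. ]]
```

Request:
send_rows --series '[[[0,0,0],[0,0,-30],-0.2],[[0,0,0],[0,0,-60],-0.2],[[0,0,0],[0,0,-77],-0.2],[[0,0,0],[0,0,-77],-0.1],[[0,0,0],[0,0,-77],0.1],[[0,0,0],[0,0,-77],0.3],[[0,0,0],[0,0,-77],1],[[0,0,0],[0,0,-77],1],[[0,0,0],[0,0,-77],1],[[0,0,0],[0,0,-77],1]]'

```text
time_s: 11.5
eef_pos: [0.5478, -0.2697, 0.0741]
eef_rot: [0.0, 0.985, 0.173, 0.0]
wrist_force: [0.9, -0.4, 1.9]
opening: 0.293
grasp_force: 58.8
```

Request:
send_rows --series '[[[0,0,0],[0,0,5],1],[[0,0,0],[0,0,15],1],[[0,0,0],[0,0,40],1],[[0,0,0],[0,0,75],1],[[0,0,0],[0,0,110],1],[[0,0,0],[0,0,110],1],[[0,0,0],[0,0,110],1]]'

```text
time_s: 12.38
eef_pos: [0.5471, -0.269, 0.1833]
eef_rot: [-0.0, 0.985, 0.174, -0.0]
wrist_force: [-0.1, 0.1, -0.6]
opening: 0.29
grasp_force: 58.8
```

```bash
python3 b.py w5 knob_stamp
```

```text
[ 0.6154 -0.2439  0.326 ] [-0.2686 -0.0965 -0.9584]
knob_stamp 0.58 [ 0.5431 -0.2649  0.1287] [270. 233.]
12.475 [ 0.5466 -0.2687  0.1822] [[ 0.9398  0.3417 -0.0024]
 [ 0.3417 -0.9398  0.0018]
 [-0.0016 -0.0025 -1.    ]] 0.28577435972459936
q [-37.3  17.4  89.4   0.   73.4  32.7] [ 0.3983  0.2015 -0.8832]
```

View pics/w5.png

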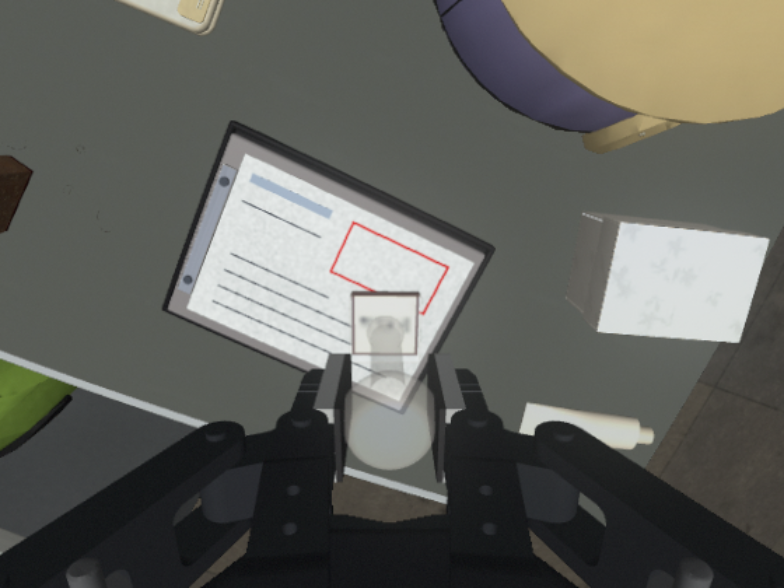

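The stamp hangs in the fingers with its foot at (385,323), and the frame is free with its inside showing at (390,265). I check for tilt and refine the frame position from this view.

```bash
python3 - <<'E'
from h import *
np.set_printoptions(precision=1,suppress=True)
c=dict(np.load("last.npz"))
P=ray(c,np.array([(352,293),(418,293),(416,354),(353,353)])/1.4,.138)*1000; print("foot",P,P.mean(0),[np.degrees(np.arctan2(*(P[i]-P[i-1])[[1,0]])).round(1) for i in range(4)])
im=c["img"];hsv=cv2.cvtColor(im,cv2.COLOR_RGB2HSV); m=((hsv[...,1]>60)&((hsv[...,0]<8)|(hsv[...,0]>172))&(hsv[...,2]>120)).astype(np.uint8)
m[:, :232]=0; m[:,325:]=0; m[:150]=0; m[230:]=0
ys,xs=np.nonzero(m); W=ray(c,np.c_[xs,ys],.020)*1000
r=cv2.minAreaRect(W[:,:2].astype(np.float32)); print("red",len(xs),r,cv2.boxPoints(r))
E
```

```text
foot [[ 556.4 -249.2  138. ]
 [ 565.5 -274.4  138. ]
 [ 540.1 -283.3  138. ]
 [ 531.4 -258.1  138. ]] [ 548.3 -266.2  138. ] [np.float64(19.6), np.float64(-70.0), np.float64(-160.8), np.float64(109.0)]
red 341 ((542.8309936523438, -269.5572509765625), (69.44847106933594, 37.75153350830078), 84.26338958740234) [[ 520.6 -302.2]
 [ 558.1 -306. ]
 [ 565.1 -236.9]
 [ 527.5 -233.1]]
```

Request:
send_rows --series '[[[0,0,0],[0,25,0],1],[[0,0,-3],[-3,65,0],1],[[0,0,-7],[-6,110,0],1],[[0,0,-11],[-9,160,0],1],[[0,0,-15],[-12,210,0],1],[[0,0,-19],[-16,260,0],1],[[0,0,-23],[-21,310,0],1],[[0,0,-27],[-26,360,0],1],[[0,0,-31],[-31,410,0],1],[[0,0,-31],[-35,455,0],1]]'

```text
time_s: 13.72
eef_pos: [0.5107, 0.1883, 0.183]
eef_rot: [-0.0, 0.995, -0.096, -0.001]
wrist_force: [0.7, -0.3, -0.5]
opening: 0.286
grasp_force: 58.9
```

Request:
send_rows --series '[[[0,0,0],[-1,25,-15],1],[[0,0,0],[-2,38,-35],1],[[0,0,0],[-2,42,-55],1],[[0,0,0],[-2,42,-65],1],[[0,0,0],[-2,42,-65],1],[[0,0,0],[-2,42,-65],1]]'

```text
time_s: 14.48
eef_pos: [0.5109, 0.2276, 0.1195]
eef_rot: [-0.0, 0.995, -0.096, 0.0]
wrist_force: [1.1, -0.1, -0.6]
opening: 0.286
grasp_force: 58.9
```

```bash
python3 b.py w6 knob_stamp pocket stamp_stand
```

```text
[0.5821 0.2138 0.2623] [-0.2788  0.0557 -0.9587]
knob_stamp 0.72 [0.5075 0.232  0.0652] [272. 236.]
pocket 0.8 [0.5102 0.2325 0.0021] [272. 203.]
stamp_stand 0.83 [0.5077 0.228  0.002 ] [279. 205.]
14.675 [0.5111 0.2275 0.1196] [[ 0.9815 -0.1915  0.0014]
 [-0.1915 -0.9815  0.0003]
 [ 0.0013 -0.0005 -1.    ]] 0.28945185640704124
q [ 11.8  15.6  99.7  -0.   64.6 112.9] [ 0.3625 -0.4143 -0.8591]
```

View pics/w6.png

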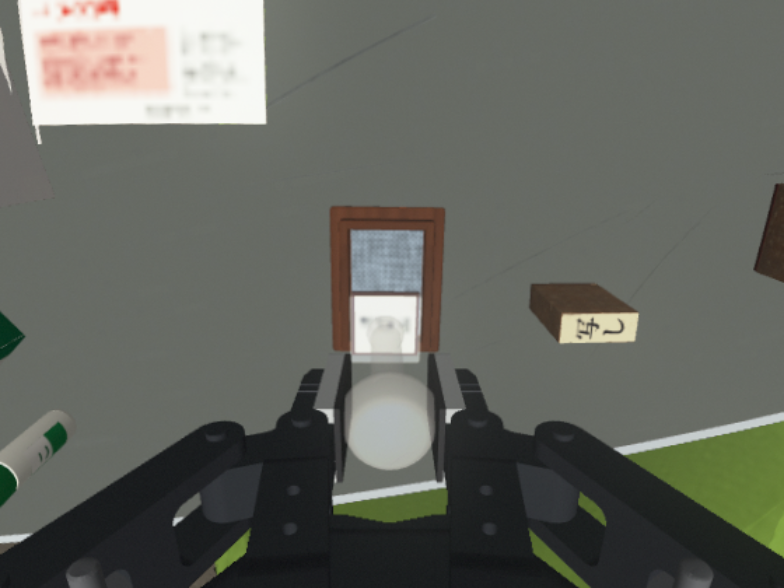

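The foot at (385,323) lies over the pocket, with the stand spanning columns 331 to 444 and both being parallel. I work out the remaining offset.

```bash
python3 - <<'E'
from h import *
np.set_printoptions(precision=1,suppress=True)
c=dict(np.load("last.npz"))
P=ray(c,np.array([(352,293),(418,293),(416,354),(353,353)])/1.4,.0755)*1000; print("foot",P,P.mean(0))
P=ray(c,np.array([(331,206),(445,208),(439,351),(333,351)])/1.4,.002)*1000; print("stand",P,P.mean(0))
P=ray(c,np.array([(349,229),(425,229)])/1.4,.004)*1000; print("pocket far edge",P,P.mean(0),"-> centre",P.mean(0)-31*np.array([.979,-.203,0]))
E
```

```text
foot [[529.3 239.6  75.5]
 [524.2 213.4  75.5]
 [498.  218.9  75.5]
 [503.5 244.8  75.5]] [513.7 229.2  75.5]
stand [[558.4 250.5   2. ]
 [545.6 190.7   2. ]
 [464.2 207.4   2. ]
 [476.  268.3   2. ]] [511.  229.2   2. ]
pocket far edge [[544.6 243.4   4. ]
 [536.8 203.3   4. ]] [540.7 223.4   4. ] -> centre [510.4 229.7   4. ]
```

Request:
send_rows --series '[[[0,0,0],[-2,0,-20],1],[[0,0,0],[-2,0,-40],1],[[0,0,0],[-2,0,-52],1],[[0,0,0],[-2,0,-57],1],[[0,0,0],[-2,0,-59],1],[[0,0,0],[-2,0,-60],1],[[0,0,0],[-2,0,-60],1]]'

```text
time_s: 15.55
eef_pos: [0.5092, 0.2278, 0.0596]
eef_rot: [-0.0, 0.995, -0.096, 0.001]
wrist_force: [0.4, -0.1, 1.9]
opening: 0.287
grasp_force: 59.1
```

Request:
send_rows --series '[[[0,0,0],[0,0,-0.7],1],[[0,0,0],[0,0,-1.4],1],[[0,0,0],[0,0,-1.4],1]]'

```text
time_s: 15.92
eef_pos: [0.5101, 0.2281, 0.0594]
eef_rot: [-0.001, 0.995, -0.096, 0.002]
wrist_force: [-1.2, 0.1, 11.1]
opening: 0.288
grasp_force: 59.7
```

Request:
send_rows --series '[[[0,0,0],[0,0,0.8],1],[[0,0,0],[0,0,0.8],0.3],[[0,0,0],[0,0,0.8],0.1],[[0,0,0],[0,0,0.8],-0.1],[[0,0,0],[0,0,0.8],-0.2],[[0,0,0],[0,0,20],-0.2],[[0,0,0],[0,0,50],-0.2],[[0,0,0],[0,0,90],-0.2],[[0,0,0],[0,0,100],-0.2]]'

```text
time_s: 17.05
eef_pos: [0.5108, 0.2282, 0.1618]
eef_rot: [-0.001, 0.995, -0.096, 0.003]
wrist_force: [-0.5, 0.8, -0.4]
opening: 0.6
grasp_force: 0.0
```

```bash
cat > d.py <<'E'
from h import *
np.set_printoptions(precision=4,suppress=True)
import sys
for n in sys.argv[1].split(","):
    c=cam(n); save(c["img"],f"pics/d_{n}.png"); np.savez(f"d_{n}.npz",**c)
    for th in sys.argv[2:]:
        for f in (spotter.landmark_of,spotter.boxes_of):
            for d in f(th,n)[:3]: print(n,th,f.__name__[:3],round(d["conf"],2),np.array(d["xyz"]))
o=telemetry.get_obs(); print(o["time_s"],np.array(o["eef_pos"]))
E
python3 d.py wrist,scene,top knob_stamp block_stamp
```

```text
wrist knob_stamp cal 0.71 [0.5094 0.2315 0.0057]
wrist knob_stamp cal 0.94 [0.5116 0.2344 0.0894]
wrist block_stamp cal 0.88 [ 0.4965 -0.0003  0.0037]
wrist block_stamp cal 0.86 [ 0.4891  0.1323 -0.001 ]
wrist block_stamp cal 0.67 [0.4968 0.0086 0.0367]
wrist block_stamp cal 0.59 [0.4917 0.1373 0.0494]
scene knob_stamp cal 0.76 [0.507  0.2315 0.0033]
scene knob_stamp cal 0.17 [ 0.5179 -0.2301 -0.005 ]
scene knob_stamp cal 0.72 [0.5075 0.239  0.0401]
scene knob_stamp cal 0.6 [ 0.4705 -0.4434  0.0099]
scene knob_stamp cal 0.49 [ 0.7821 -0.0292  0.0128]
scene block_stamp cal 0.8 [ 0.4985 -0.0038 -0.0055]
scene block_stamp cal 0.61 [0.4858 0.1314 0.0009]
scene block_stamp cal 0.75 [0.4924 0.007  0.0371]
scene block_stamp cal 0.69 [0.4762 0.1381 0.0341]
top knob_stamp cal 0.36 [ 0.5428 -0.2737  0.0207]
top knob_stamp cal 0.3 [0.515  0.228  0.0015]
top block_stamp cal 0.55 [0.4923 0.0008 0.0038]
top block_stamp cal 0.54 [0.485  0.1355 0.0007]
top block_stamp cal 0.55 [0.4856 0.1358 0.051 ]
17.8 [0.5085 0.2276 0.1573]
```

The networks place the knobbed stamp upright in the pocket, with its base at (509,231) mm and its top above it. I return along the exact commanded offsets to re-grip the block.

Request:
send_rows --series '[[[0,0,-4.4],[-1,-30,0],-0.2],[[0,0,-4.4],[-3,-80,0],-0.2],[[0,0,-4.4],[-5,-130,0],-0.2],[[0,0,-4.4],[-8,-180,0],-0.2],[[0,0,-4.4],[-9,-220,0],-0.2],[[0,0,-4.4],[-9,-228,-10],-0.2],[[0,0,-4.4],[-9,-228,-30],-0.2],[[0,0,-4.4],[-9,-228,-50],-0.2],[[0,0,-4.4],[-9,-228,-50],-0.2]]'

```text
time_s: 18.92
eef_pos: [0.4979, 0.0007, 0.1055]
eef_rot: [-0.0, 0.991, -0.134, -0.002]
wrist_force: [-0.5, -0.1, -0.5]
opening: 0.6
grasp_force: 0.0
```

```bash
python3 d.py wrist block_stamp; python3 - <<'E'
from h import *
np.set_printoptions(precision=1,suppress=True)
c=dict(np.load("d_wrist.npz"));im=c["img"];hsv=cv2.cvtColor(im,cv2.COLOR_RGB2HSV)
m=((hsv[...,0]>18)&(hsv[...,0]<35)&(hsv[...,1]>30)&(hsv[...,2]>170)).astype(np.uint8)
m=cv2.morphologyEx(m,cv2.MORPH_CLOSE,np.ones((9,9),np.uint8))
n,l,s,ce=cv2.connectedComponentsWithStats(m)
for i in range(1,n):
    if s[i,4]<300: continue
    ys,xs=np.nonzero(l==i); W=ray(c,np.c_[xs,ys],.072)*1000
    print(ce[i],s[i],cv2.minAreaRect(W[:,:2].astype(np.float32)))
E
```

```text
wrist block_stamp cal 0.87 [ 0.4924 -0.0025  0.0045]
wrist block_stamp cal 0.56 [ 0.4879  0.1351 -0.0003]
wrist block_stamp cal 0.96 [ 0.5035 -0.0074  0.0739]
wrist block_stamp cal 0.67 [0.4911 0.1272 0.0398]
19.075 [0.5   0.    0.108]
[279.  237.8] [ 260  195   38   87 3135] ((498.9737243652344, 0.20628929138183594), (19.91912078857422, 50.92047119140625), 75.3884048461914)
[ 93.2 296.8] [  65  286   57   22 1001] ((492.384521484375, 117.56185150146484), (33.3409309387207, 13.1519193649292), 79.87547302246094)
```

Request:
send_rows --series '[[[0,0,0],[0,0,-30],-0.2],[[0,0,0],[0,0,-60],-0.2],[[0,0,0],[0,0,-75.5],-0.2],[[0,0,0],[0,0,-75.5],0.2],[[0,0,0],[0,0,-75.5],1],[[0,0,0],[0,0,-75.5],1],[[0,0,0],[0,0,-75.5],1],[[0,0,0],[0,0,-75.5],1],[[0,0,0],[0,0,-75.5],1]]'

```text
time_s: 20.2
eef_pos: [0.5005, -0.0006, 0.033]
eef_rot: [0.0, 0.991, -0.134, 0.001]
wrist_force: [-0.9, 0.6, 6.4]
opening: 0.239
grasp_force: 59.2
```

Request:
send_rows --series '[[[0,0,0],[0,0,10],1],[[0,0,0],[0,0,40],1],[[0,0,-9],[3,-15,75],1],[[0,0,-18],[8,-50,90],1],[[0,0,-28],[14,-90,90],1],[[0,0,-38],[20,-130,90],1],[[0,0,-48],[26,-170,90],1],[[0,0,-58],[32,-210,90],1],[[0,0,-68],[38,-245,90],1],[[0,0,-76],[42.5,-269,90],1]]'

```text
time_s: 21.45
eef_pos: [0.5419, -0.271, 0.1222]
eef_rot: [-0.0, -0.696, 0.718, -0.0]
wrist_force: [-0.1, 0.3, -0.4]
opening: 0.236
grasp_force: 58.5
```

Request:
send_rows --series '[[[0,0,-4.3],[0,-1,-5],1],[[0,0,-4.3],[0,-1,-20],1],[[0,0,-4.3],[0,-1,-30],1],[[0,0,-4.3],[0,-1,-30],1],[[0,0,-4.3],[0,-1,-30],1]]'

```text
time_s: 22.08
eef_pos: [0.5422, -0.2702, 0.092]
eef_rot: [-0.0, -0.671, 0.741, -0.0]
wrist_force: [0.6, -0.7, -0.2]
opening: 0.237
grasp_force: 58.6
```

```bash
cat > e.py <<'E'
from h import *
np.set_printoptions(precision=1,suppress=True)
c=cam("wrist"); save(c["img"],"pics/e.png"); im=c["img"]; hsv=cv2.cvtColor(im,cv2.COLOR_RGB2HSV)
o=telemetry.get_obs(); p=np.array(o["eef_pos"])*1000; Rm=R.from_quat(np.array(o["eef_rot"])[[1,2,3,0]]).as_matrix()
print(o["time_s"],p,"yaw",np.degrees(np.arctan2(Rm[1,0],Rm[0,0])),Rm[:,2],o["wrist_force"],o["opening"])
m=((hsv[...,0]>18)&(hsv[...,0]<35)&(hsv[...,1]>30)&(hsv[...,2]>150)).astype(np.uint8)
m=cv2.morphologyEx(m,cv2.MORPH_CLOSE,np.ones((9,9),np.uint8))
n,l,s,ce=cv2.connectedComponentsWithStats(m); 
for i in range(1,n):
    if s[i,4]<800: continue
    ys,xs=np.nonzero(l==i); W=ray(c,np.c_[xs,ys],p[2]/1000-.033+.072)*1000; print("top",s[i],cv2.minAreaRect(W[:,:2].astype(np.float32)))
m=((hsv[...,1]>60)&((hsv[...,0]<8)|(hsv[...,0]>172))&(hsv[...,2]>120))
ys,xs=np.nonzero(m); W=ray(c,np.c_[xs,ys],.020)*1000
k=(np.hypot(W[:,0]-543,W[:,1]+269.5)<48); W=W[k]; print("red",k.sum(),W[:,:2].min(0) if k.any() else "",W[:,:2].max(0) if k.any() else "",cv2.minAreaRect(W[:,:2].astype(np.float32)))
# red in frame coords (expect |x|~17.8, |y|~33.8)
a=np.radians(-5.7); L=(W[:,:2]-[543,-269.5])@np.array([[np.cos(a),-np.sin(a)],[np.sin(a),np.cos(a)]])
for nm,q in [("x-",L[(L[:,0]<-13)&(abs(L[:,1])<28)]),("x+",L[(L[:,0]>13)&(abs(L[:,1])<28)]),("y-",L[(L[:,1]<-29)&(abs(L[:,0])<12)]),("y+",L[(L[:,1]>29)&(abs(L[:,0])<12)])]: print(nm,len(q),q.mean(0) if len(q) else "", np.degrees(np.polyfit(q[:,1],q[:,0],1)[0]) if nm[0]=="x" and len(q)>4 else "")
E
python3 e.py
```

```text
22.125 [ 542.4 -270.3   92.3] yaw -95.67123783068169 [ 0. -0. -1.] [-0.4  0.6 -1.1] 0.24002080228875228
top [   0   54   45   54 1764] ((610.5942993164062, -357.9114685058594), (15.156370162963867, 14.8439359664917), 74.5540771484375)
top [ 247  259   61  114 6321] ((542.032470703125, -270.6717529296875), (46.558799743652344, 19.90339469909668), 84.84042358398438)
red 506 [ 521.2 -305.8] [ 563.4 -253. ] ((542.3878173828125, -277.5895080566406), (53.04345703125, 37.500362396240234), 84.27059173583984)
x- 143 [-17.6 -10.3] -0.24932731640823794
x+ 177 [18.1 -5.8] -0.027580987916619875
y- 84 [  1.  -33.8] 
y+ 0
```

The block is parallel to the frame and centred to within about 1 mm. I lower it to contact in small steps.

Request:
send_rows --series '[[[0,0,0],[0.7,0,-15],1],[[0,0,0],[0.7,0,-28],1],[[0,0,0],[0.7,0,-34],1],[[0,0,0],[0.7,0,-37],1],[[0,0,0],[0.7,0,-37],1],[[0,0,0],[0.7,0,-37],1]]'

```text
time_s: 22.88
eef_pos: [0.543, -0.2706, 0.0553]
eef_rot: [0.0, -0.671, 0.741, -0.0]
wrist_force: [0.7, 0.4, -1.2]
opening: 0.24
grasp_force: 58.6
```

```bash
python3 e.py
```

```text
22.925 [ 543.  -270.6   55.4] yaw -95.71447023029921 [ 0. -0. -1.] [-0.5  0.8  0.7] 0.2389682724471872
top [ 247  259   61  114 6304] ((542.865966796875, -270.93829345703125), (46.6104621887207, 19.937177658081055), 84.795654296875)
red 661 [ 521.2 -305.4] [ 562.1 -261.7] ((541.7390747070312, -283.5672912597656), (40.16350555419922, 37.53059387207031), 84.30853271484375)
x- 191 [-17.7 -10.8] 0.003058110954143468
x+ 194 [ 18.  -11.3] -0.22855371397837468
y- 135 [  0.  -33.7] 
y+ 0
```

```bash
python3 - <<'E'
from h import *
c=cam("wrist"); a=np.radians(-5.7); Rz=np.array([[np.cos(a),-np.sin(a)],[np.sin(a),np.cos(a)]])
def s(lx,ly):
    w=Rz@[lx,ly]+[543,-269.5]; u,v=proj(c,[w[0]/1000,w[1]/1000,.020])[0]; return int(cv2.getRectSubPix(cv2.cvtColor(c["img"],cv2.COLOR_RGB2GRAY),(1,1),(float(u),float(v)))[0,0])
for lx in (-8,0,8): print("y scan x",lx,[(y,s(lx,y)) for y in range(-33,-19)])
print("x scan",[(x,s(x,-23)) for x in range(-18,19,1)])
E
```

```text
y scan x -8 [(-33, 173), (-32, 225), (-31, 224), (-30, 224), (-29, 225), (-28, 224), (-27, 226), (-26, 228), (-25, 227), (-24, 200), (-23, 66), (-22, 70), (-21, 67), (-20, 69)]
y scan x 0 [(-33, 176), (-32, 228), (-31, 227), (-30, 228), (-29, 230), (-28, 231), (-27, 230), (-26, 230), (-25, 231), (-24, 202), (-23, 63), (-22, 64), (-21, 65), (-20, 66)]
y scan x 8 [(-33, 172), (-32, 227), (-31, 227), (-30, 228), (-29, 230), (-28, 230), (-27, 231), (-26, 229), (-25, 228), (-24, 204), (-23, 62), (-22, 63), (-21, 65), (-20, 66)]
x scan [(-18, 114), (-17, 161), (-16, 226), (-15, 230), (-14, 231), (-13, 231), (-12, 229), (-11, 215), (-10, 121), (-9, 67), (-8, 66), (-7, 65), (-6, 66), (-5, 66), (-4, 64), (-3, 64), (-2, 64), (-1, 63), (0, 63), (1, 63), (2, 63), (3, 63), (4, 63), (5, 62), (6, 63), (7, 61), (8, 62), (9, 61), (10, 107), (11, 214), (12, 229), (13, 230), (14, 231), (15, 231), (16, 229), (17, 195), (18, 114)]
```

Request:
send_rows --series '[[[0,0,0],[0,0,-1],1],[[0,0,0],[0,0,-2],1],[[0,0,0],[0,0,-3],1],[[0,0,0],[0,0,-3],1],[[0,0,0],[0,0,-3],1]]'

```text
time_s: 23.6
eef_pos: [0.5428, -0.2704, 0.0521]
eef_rot: [0.0, -0.671, 0.741, -0.0]
wrist_force: [-0.2, 0.9, 0.9]
opening: 0.237
grasp_force: 58.8
```

Request:
send_rows --series '[[[0,0,0],[0,0,-1],1],[[0,0,0],[0,0,-2],1],[[0,0,0],[0,0,-2.5],1],[[0,0,0],[0,0,-2.5],1],[[0,0,0],[0,0,-2.5],1],[[0,0,0],[0,0,-2.5],1]]'

```text
time_s: 24.35
eef_pos: [0.5428, -0.2704, 0.0495]
eef_rot: [0.0, -0.671, 0.741, -0.0]
wrist_force: [0.7, 1.4, 5.0]
opening: 0.239
grasp_force: 59.2
```

```bash
cat > f.py <<'E'
from h import *
F=[];Z=[]
for i in range(6): cam("wrist"); o=telemetry.get_obs(); F.append(o["wrist_force"]); Z.append(o["eef_pos"])
print(np.mean(F,0).round(2),np.std(F,0).round(2),np.mean(Z,0).round(4),o["torque"])
E
python3 f.py
```

```text
[-0.77  1.24  4.52] [0.46 0.53 0.2 ] [ 0.5428 -0.2704  0.0495] [ 0.12563113  0.12711679 -0.01425002]
```

Request:
send_rows --series '[[[0,0,0],[0,0,-0.4],1],[[0,0,0],[0,0,-0.8],1],[[0,0,0],[0,0,-0.8],1],[[0,0,0],[0,0,-0.8],1]]'

```text
time_s: 25.15
eef_pos: [0.5428, -0.2704, 0.0487]
eef_rot: [0.0, -0.671, 0.741, -0.0]
wrist_force: [-0.8, 1.3, 4.9]
opening: 0.241
grasp_force: 59.2
```

```bash
python3 f.py; python3 e.py; python3 d.py scene knob_stamp
```

```text
[-0.76  0.87  5.2 ] [0.25 0.62 0.66] [ 0.5428 -0.2704  0.0487] [ 0.15370423  0.16069124 -0.01340367]
25.5 [ 542.8 -270.4   48.7] yaw -95.71590075725571 [ 0. -0. -1.] [-0.6  0.8  5.1] 0.23587271855449984
top [ 247  259   61  114 6307] ((542.6843872070312, -270.7605895996094), (46.68871307373047, 19.953876495361328), 84.7945785522461)
red 678 [ 521.6 -306.6] [ 561.4 -264.6] ((541.5220336914062, -285.59246826171875), (38.67863082885742, 36.617210388183594), 84.3033676147461)
x- 183 [-17.3 -12.1] 0.06947224474429782
x+ 182 [ 17.6 -12.8] 0.037266047496848136
y- 150 [ -0.1 -34.9] 
y+ 0  
scene knob_stamp cal 0.74 [0.5078 0.2324 0.0043]
scene knob_stamp cal 0.56 [ 0.5412 -0.2701  0.015 ]
scene knob_stamp cal 0.6 [0.5054 0.235  0.0405]
25.65 [ 0.5428 -0.2704  0.0487]
```

The wrist reads 5.2 N plus about 0.5 N of block weight, so the press is close to 6 N. The block is parallel, centred and gripped, and the knobbed stamp is standing in the pocket.

```bash
python3 -c "
from bench import ctrl
print(ctrl.hand_in())"
```

```text
the job is handed in; nothing more can be done
None
```

The swap is done and handed in: the knobbed stamp stands in the stand's pocket, and the block is still gripped, upright, centred and parallel in the red frame, pressing at about 6 N (estimated from the wrist force and the block's weight).

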